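Put a desiccant canister in the filament dry box

ROBOT

A 6-joint arm with a two-finger parallel gripper is mounted at the origin on the work surface. World frame = base frame: x ahead of the robot, y to its left, z up, the work surface at z = 0. Lengths are in m, angles in rad, forces in N, time in s.
With the tool pointing down it reaches from about 0.275 to 0.75 m from the base axis. Payload 10.2 kg.
Tool frame: the origin (TCP) lies on the centre line of the jaws, within the pads' length; the fingertips stand 14 mm ahead of it and the grasp point (between the pads) lies 5 mm behind it (env.nose_length is the distance from the TCP to the fingertips, in m); z points along the fingers, x is the direction in which the jaws open and shut, and the axes are right-handed (so a half turn about z gives the same grasp; the last joint's range is limited). The gripper opens to 88 mm and grips with 3 to 60 N. Pads are 18 mm wide; open, the fingers measure 123 mm over their backs; the gripper's body (75 mm by 187 mm) begins 45 mm behind the grasp point.
Start: joints at [1.042, 0.313, 1.498, -0, 1.331, -0.223], TCP at [0.158, 0.501, 0.253] pointing down, gripper open.
Joint ranges: [-2.94, 2.94], [-0.97, 2.17], [0.19, 2.56], [-1.23, 4.37], [0.02, 3.11], [-2.88, 2.88]. Speed limits (rad/s): [2.39, 2.39, 3.01, 3.14, 3.14, 3.14].

INTERFACE

Orientations are given as a unit quaternion [w, x, y, z].
In Python, from rig import env gives the robot as it stands. The module is installed in compiled form; this text tells all that it offers. Calls block until the motion is done:
- env.move_pose(position, orientation): joint-space move of the TCP to a pose.
- env.move_straight(position, v=0.15, rotation=None): straight line of the TCP; rotation=None keeps the orientation; v is the mean speed in m/s.
- env.movej(angles): joint-space move.
- env.grip(opening, effort=None): opening from 0.0 (shut) to 1.0 (fully open); effort is the grip in N (None keeps the last); returns when the fingers have stopped.
- env.dwell(seconds).
- env.ik(position, orientation): joint angles nearest the present ones, or None.
- env.observe(): the state.
- env.read_camera(name): name is "side" or "top" or "wrist"; returns the picture (480x640x3 uint8, blue, green, red); there is no depth.
- env.camera_model(name): a dict with "K" (3x3 intrinsics, pixels), "dist_coeffs" ([k1, k2, p1, p2, k3] as OpenCV has them; the pictures are not rectified), "pose" (4x4, takes a point from camera to world coordinates). Camera axes: x right, y down, z forward; pixel columns grow to the right and rows downward; lengths in m; the calibration is good to about 2 mm. A picture is of the moment at which its call begins: read the wrist's pose just before it. camera_model takes no time and is no camera call; for the wrist camera it gives the pose at the moment of the call.
A pose or a line that the arm cannot do raises env.Unreachable and nothing moves.
- env.finish_job(): hands the job in, once; it reports no verdict.
The state is a dict: "clock": time; "qpos": joint angles; "qd": joint speeds; "effort": joint torques, N m; "position": TCP position; "eef_rot": TCP orientation; "ft_force": force on the tool from outside, world axes, zero at the start; "torque": the same for the moment, N m; "grip_width": opening from 0.0 (shut) to 1.0 (fully open).
Only numpy, scipy, OpenCV 4.12 (cv2) and the standard library are available. Lean on these libraries where they do the work, as an engineer would, in place of code of your own. Each camera call takes 0.05 s, during which the arm holds its last target. There are 200 camera calls.

TASK

Lift the dry box's lid by its front tab until it stands wide open by itself, and set the desiccant canister down flat and gently, without dropping it, on the floor of the free bay beside the spool. Then lower the lid gently until it is fully shut, without slamming it, and leave the spool in the box and everything else on the bench where it is.

Things in the scene. Friction and masses are not known exactly. Their poses are not given: they have to be found in the camera images.
- drybox: filament dry box, fixed to the bench: white plastic box 220 (x) x 350 (y) x 95 mm, walls and floor 5 mm, with a hinged grey-framed clear lid. Origin: centre of its underside; x from its tab side (front) to its hinge side (back), z up. It stands end-on: tab side at the robot's right, hinge side at its left, +y end towards the robot. The spool fills the far end, the near end is the free bay
- lid (a joint): opening angle of the lid, rad: 0 shut, 1.45 (83 degrees) fully open against its stop; turns about the box's back top edge. The friction of a slotted steel stay, on the outside of the box's far end, holds it at any angle where it is left: lifting it at the tab takes about 3 to 5 N, pushing it shut 1 to 3 N. It can start shut or slightly ajar
- hinge (a point): middle of the lid's hinge axis, on the box's back top edge, 95 mm above the bench; the axis lies along the box's y
- tab (a point): middle of the front edge of the lid's pull tab, at mid-thickness; turns with the lid (x axis from tab to hinge, z out of the lid's outer face). Lid: flat panel 220 x 350 x 10 mm, its underside in the plane of the hinge axis. Tab: 120 mm wide (y), 8 mm thick, 36 mm beyond the box's front wall, so this point is 256 mm from the hinge axis, 5 mm outward of that plane. Nothing stands under it
- bay (a point): centre of the free bay, on the box's inner floor (5 mm above the bench), axes as the box's. Around it the floor is free 105 mm to front and back (x), 62 mm to the near end wall (+y) and at least 67 mm to the spool (-y)
- canister_mid (a point): centre of the loose desiccant canister: a perforated aluminium block 110 x 50 x 42 mm (x, y, z) with black end caps and rows of small holes on top, 0.15 to 0.31 kg. It lies flat on the bench, right of the box
- spool: black filament spool with white filament lying flat in the far (-y) part of the box: 200 mm across, 58 mm high, loose. Origin: centre of its underside
- spare_spool: bystander: another black spool lying flat on the bench, 200 mm across, 58 mm high
- nozzle_case: bystander: flat black plastic case, 95 x 65 x 26 mm, near the canister
- grease_tin: bystander: round jar with a steel lid, 60 mm across, 55 mm high, near the canister
- scraper: bystander: scraper, 200 mm long, lying on the bench left of the box
- glue_stick: bystander: glue stick standing upright, 30 mm across, 95 mm high
- cup: bystander: grey plastic cup, 80 mm across, 95 mm high, far right

How it is judged:
By the outcome, as a careful person would: the job done as asked, in the order asked, and still so for the second after the job is handed in, with the robot touching nothing.
It also fails if it takes over 72 s, if anything falls off the work surface, if the arm or the gripper's body presses on something with over 40 N, if the wrist force passes 120 N, or if a joint passes its speed limit or range.

## Working session

There is one attempt and no reset: what is moved stays moved. The work goes in short steps, each a Python script; the robot and the scene stay as the last script left them, time stands still between calls to the robot, and variables do not carry over. Pictures are saved under pics/ and viewed, about 8 in all and at most 12, crops included, and the job is handed in when it is done.

```bash
mkdir -p pics; python3 - <<'E'
from rig import env
import cv2,numpy as np
for n in ("top","side"):
    cv2.imwrite(f"pics/{n}0.png",env.read_camera(n))
    m=env.camera_model(n);print(n,np.round(m["K"],1).tolist(),np.round(m["dist_coeffs"],3),np.round(m["pose"],3).tolist())
o=env.observe();print(o["clock"],o["position"],o["eef_rot"],env.nose_length,o["ft_force"])
m=env.camera_model("wrist");print(np.round(m["pose"],3).tolist())
E
```

```text
top [[526.9, 0.0, 317.0], [0.0, 526.9, 233.9], [0.0, 0.0, 1.0]] [-0.096  0.     0.     0.     0.   ] [[0.0, -0.998, 0.056, 0.397], [-1.0, -0.001, -0.01, -0.028], [0.01, -0.056, -0.998, 1.604], [0.0, 0.0, 0.0, 1.0]]
side [[508.1, 0.0, 319.5], [0.0, 508.1, 233.8], [0.0, 0.0, 1.0]] [-0.128  0.     0.     0.     0.   ] [[0.82, -0.43, 0.378, 0.038], [-0.573, -0.606, 0.552, -0.753], [-0.009, -0.669, -0.743, 1.005], [0.0, 0.0, 0.0, 1.0]]
0.1 [0.15798281 0.50046527 0.25223107] [ 2.36123216e-04  8.06545949e-01  5.91171137e-01 -5.13263213e-04] 0.014 [ 0.14593132 -0.23507914 -0.12689155]
[[0.301, 0.92, 0.249, 0.093], [0.954, -0.29, -0.08, 0.52], [-0.001, 0.262, -0.965, 0.383], [0.0, 0.0, 0.0, 1.0]]
```

View pics/top0.png

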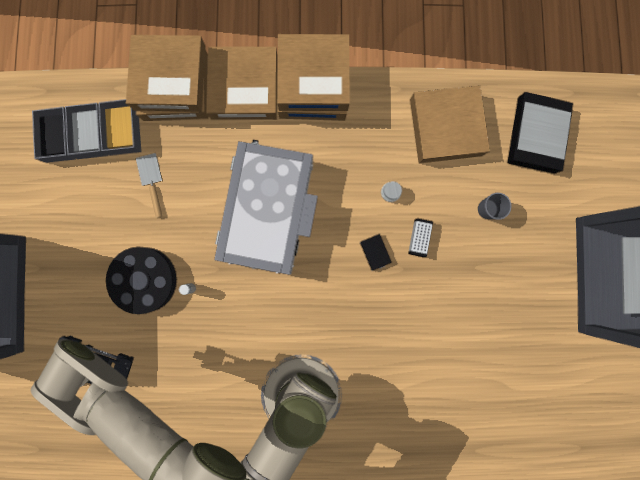

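View pics/side0.png

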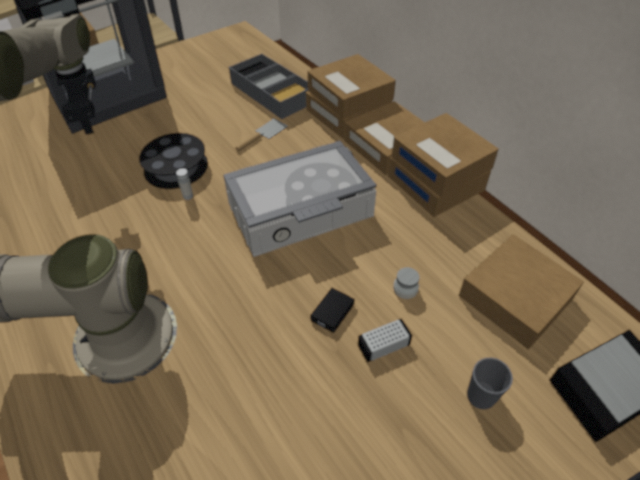

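```bash
cat > h.py <<'E'
from rig import env
import cv2,numpy as np
from scipy.spatial.transform import Rotation as R
def ray(m,uv):
    p=cv2.undistortPoints(np.array([[uv]],float),m["K"],m["dist_coeffs"])[0,0]
    T=np.array(m["pose"]);d=T[:3,:3]@np.array([p[0],p[1],1]);return T[:3,3],d
def onz(m,uv,z):
    c,d=ray(m,uv);return c+d*(z-c[2])/d[2]
def tri(m1,a,m2,b):
    c1,d1=ray(m1,a);c2,d2=ray(m2,b)
    s=np.linalg.lstsq(np.stack([d1,-d2],1),c2-c1,rcond=None)[0]
    p,q=c1+d1*s[0],c2+d2*s[1];return (p+q)/2,np.linalg.norm(p-q)
def proj(m,P):
    T=np.linalg.inv(np.array(m["pose"]))
    return cv2.projectPoints(np.atleast_2d(P).astype(float),cv2.Rodrigues(T[:3,:3])[0],T[:3,3],np.array(m["K"]),np.array(m["dist_coeffs"]))[0][:,0]
def quat(z,x):
    z=np.array(z,float);z/=np.linalg.norm(z);x=np.array(x,float);x-=z*(x@z);x/=np.linalg.norm(x)
    q=R.from_matrix(np.stack([x,np.cross(z,x),z],1)).as_quat();return [q[3],q[0],q[1],q[2]]
E
python3 - <<'E'
import cv2,numpy as np
t=cv2.imread("pics/top0.png");s=cv2.imread("pics/side0.png")
a=cv2.resize(t[135:285,205:338],None,fx=4,fy=4,interpolation=cv2.INTER_CUBIC)[:600,:532]
cv2.imwrite("pics/a.png",a)
b=cv2.resize(s[140:265,215:385],None,fx=4.5,fy=4.5,interpolation=cv2.INTER_CUBIC)
cv2.imwrite("pics/b.png",b)
E
```

```text
(no output)
```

View pics/a.png

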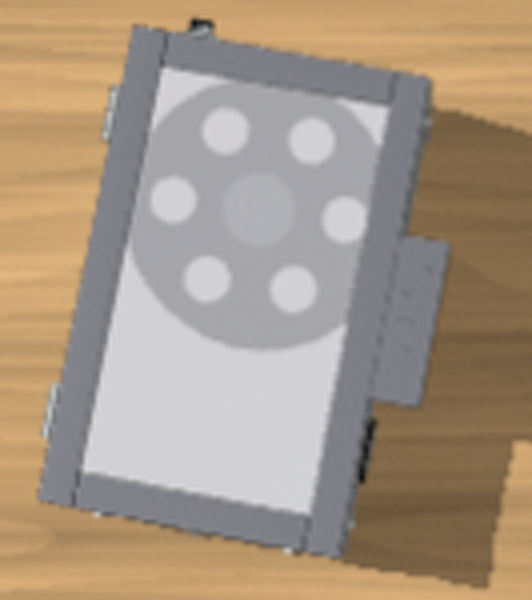

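View pics/b.png

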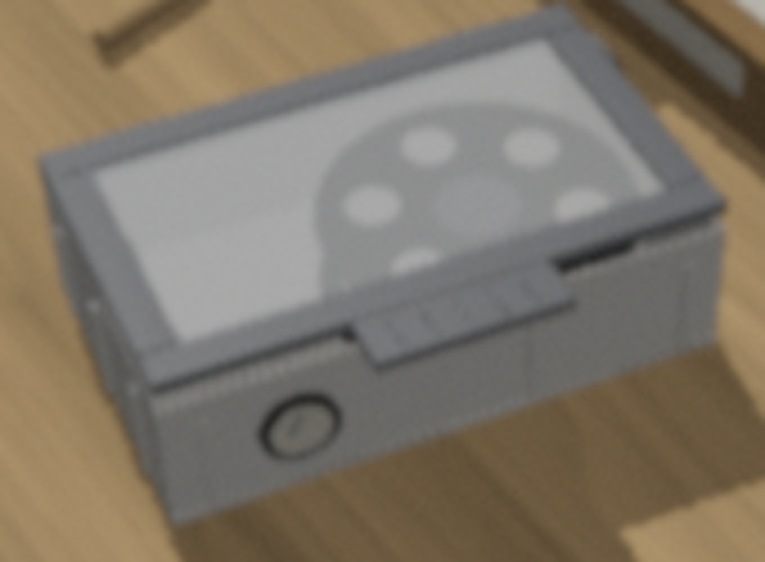

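```bash
python3 - <<'E'
from h import *
mt,ms=env.camera_model("top"),env.camera_model("side")
T=lambda u,v:(205+u/4-.4,135+v/4-.4)
S=lambda u,v:(215+u/4.5-.4,140+v/4.5-.4)
pts=dict(tabfar=(T(449,241),S(575,300)),tabnear=(T(419,406),S(380,363)),ff=(T(432,78),S(725,206)),fn=(T(342,557),S(155,385)),hn=(T(38,500),S(40,160)),hf=(T(135,27),S(570,9)))
for k,(a,b) in pts.items():
    p,e=tri(mt,a,ms,b);print(k,np.round(p,4),"gap",round(e,4),"onz.105",np.round(onz(mt,a,.105)[:2],4))
# canister top by brightness/edges
img=cv2.imread("pics/top0.png")
c=cv2.resize(img[175:280,355:440],None,fx=5.5,fy=5.5,interpolation=cv2.INTER_CUBIC);cv2.imwrite("pics/c.png",c)
for uv in [(415,219),(433,221),(426,257),(409,254)]: print(np.round(onz(mt,uv,.042),4))
E
```

```text
tabfar [ 0.5936 -0.0434  0.1076] gap 0.0004 onz.105 [ 0.5938 -0.0434]
tabnear [ 0.4764 -0.0227  0.1104] gap 0.0027 onz.105 [ 0.4755 -0.022 ]
ff [ 0.7117 -0.031   0.1063] gap 0.0003 onz.105 [ 0.712  -0.0311]
fn [0.3689 0.0319 0.1123] gap 0.0013 onz.105 [0.3681 0.0325]
hn [0.4096 0.2505 0.0948] gap 0.0029 onz.105 [0.4082 0.2492]
hf [0.755  0.1833 0.094 ] gap 0.007 onz.105 [0.7494 0.1835]
[ 0.5302 -0.3376  0.042 ]
[ 0.5243 -0.3919  0.042 ]
[ 0.4166 -0.3695  0.042 ]
[ 0.4256 -0.3185  0.042 ]
```

View pics/c.png

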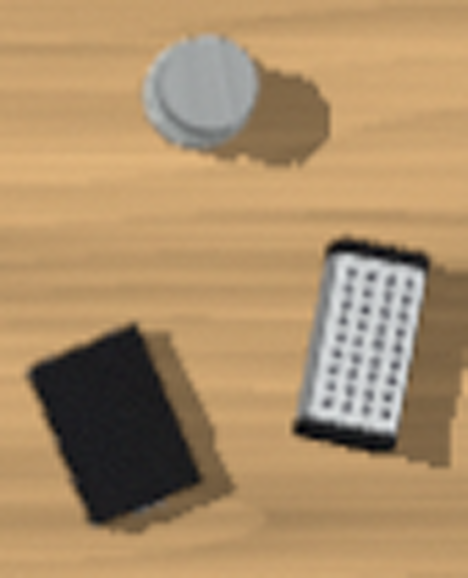

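```bash
cat >> h.py <<'E'
a=np.arctan2(.0636,.344)
ex=np.array([np.sin(a),np.cos(a),0]);ey=np.array([-np.cos(a),np.sin(a),0]);ez=np.array([0,0,1.])
C=np.array([.5594,.1085,0]);H=C+.110*ex+.095*ez;BAY=C+.108*ey+.005*ez
def tabpose(th,psi=0,flip=1,depth=.012,back=0,off=0,yb=0):
    """TCP pose gripping tab at lid angle th; depth = TCP past tab front edge; off = along lid normal"""
    u=np.cos(th)*ex-np.sin(th)*ez      # tab->hinge
    n=np.sin(th)*ex+np.cos(th)*ez      # outward normal
    z=np.cos(psi)*u-np.sin(psi)*ey
    p=H-.256*u+.005*n+depth*u-back*z+off*n+yb*ey
    return p,quat(z,flip*n)
E
python3 - <<'E'
from h import *
print(ex,ey,H,BAY)
for psi in (-.3,0,.3,.6,.9):
  for f in (1,-1):
    print(psi,f)
    for th,b in ((0,.1),(0,0),(.2,.1),(.2,0),(.7,0),(1.1,0),(1.43,0),(1.43,.08)):
      q=env.ik(*tabpose(th,psi,f,back=b)); print("  ",th,b,None if q is None else np.round(q,2))
E
```

```text
[0.18180264 0.98333504 0.        ] [-0.98333504  0.18180264  0.        ] [0.57939829 0.21666685 0.095     ] [0.45319982 0.12813469 0.005     ]
-0.3 1
   0 0.1 [-0.73  1.12  1.18  0.93  2.16 -2.5 ]
   0 0 [-0.62  1.03  1.4   0.97  2.02 -2.57]
   0.2 0.1 [-0.71  0.93  1.23  0.87  2.09 -2.38]
   0.2 0 [-0.6   0.86  1.44  0.91  1.94 -2.44]
   0.7 0 [-0.44  0.55  1.37  0.71  1.8  -2.02]
   1.1 0 [-0.19  0.49  1.17  0.46  1.79 -1.62]
   1.43 0 [ 0.04  0.59  0.91  0.21  1.91 -1.32]
   1.43 0.08 [ 0.02  0.66  0.59  0.23  2.15 -1.29]
-0.3 -1
   0 0.1 [-0.73  1.12  1.18  0.93  2.16  0.64]
   0 0 [-0.62  1.03  1.4   0.97  2.02  0.57]
   0.2 0.1 [-0.71  0.93  1.23  0.87  2.09  0.76]
   0.2 0 [-0.6   0.86  1.44  0.91  1.94  0.7 ]
   0.7 0 [-0.44  0.55  1.37  0.71  1.8   1.13]
   1.1 0 [-0.19  0.49  1.17  0.46  1.79  1.52]
   1.43 0 [0.04 0.59 0.91 0.21 1.91 1.82]
   1.43 0.08 [0.02 0.66 0.59 0.23 2.15 1.85]
0 1
   0 0.1 [-0.84  1.    1.49  1.02  1.95 -2.6 ]
   0 0 [-0.69  0.95  1.61  1.14  1.84 -2.63]
   0.2 0.1 [-0.82  0.78  1.54  0.97  1.87 -2.48]
   0.2 0 [-0.67  0.76  1.65  1.07  1.73 -2.51]

[... 2014 characters left out ...]
 2.  ]
   1.43 0.08 [ 0.17  0.05  1.54 -0.1   0.95  2.  ]
0.9 1
   0 0.1 None
   0 0 None
   0.2 0.1 None
   0.2 0 None
   0.7 0 [-0.46  0.12  2.16  1.72  0.74 -2.76]
   1.1 0 [-0.1   0.02  1.96  0.86  0.29 -1.99]
   1.43 0 [ 0.21  0.13  1.75 -0.54  0.44 -0.72]
   1.43 0.08 [ 0.26 -0.04  1.79 -0.49  0.57 -0.76]
0.9 -1
   0 0.1 [-1.04  0.83  2.33  1.61  1.57 -0.02]
   0 0 [-0.72  0.82  2.19  1.93  1.53  0.12]
   0.2 0.1 [-1.02  0.51  2.39  1.61  1.43  0.09]
   0.2 0 [-0.7   0.59  2.23  1.91  1.33  0.15]
   0.7 0 [-0.46  0.12  2.16  1.72  0.74  0.38]
   1.1 0 [-0.1   0.02  1.96  0.86  0.29  1.16]
   1.43 0 [ 0.21  0.13  1.75 -0.54  0.44  2.42]
   1.43 0.08 [ 0.26 -0.04  1.79 -0.49  0.57  2.38]
```

```bash
python3 - <<'E'
from h import *
psi,f=-.1,-1
p,q=tabpose(.25,psi,f,back=.16); p0,_=tabpose(0,0,f,depth=0); p25,_=tabpose(.25,0,f,depth=0)
env.move_pose([.42,-.15,.36],quat([0,0,-1],-ey))
p=p-(p25-p0)+.10*ez
env.move_pose(p,q)
env.grip(36/88)
o=env.observe();print(o["clock"],p,o["position"],np.round(o["qpos"],2),o["ft_force"],o["grip_width"])
cv2.imwrite("pics/s1.png",env.read_camera("side"))
E
```

```text
4.6417 [ 0.52263445 -0.17821863  0.23641803] [ 0.52263102 -0.17823018  0.23639841] [-0.86  0.77  1.3   0.91  2.07  0.82] [0.33096679 0.71901597 0.78449493] 0.4054067246368697
```

View pics/s1.png

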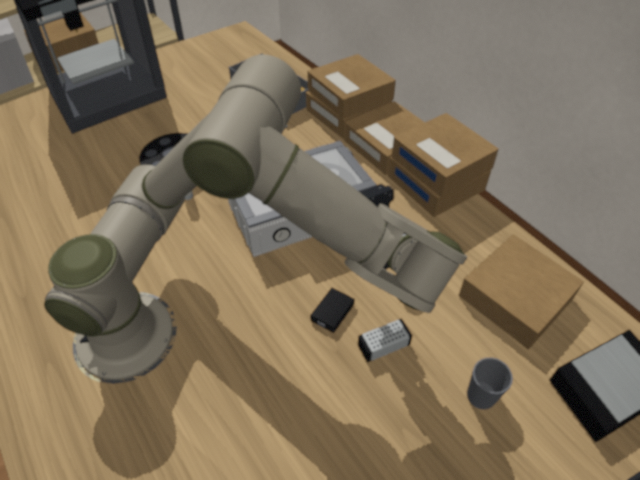

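```bash
python3 - <<'E'
from h import *
psi,f=-.1,-1
p0,_=tabpose(0,0,f,depth=0); p25,_=tabpose(.25,0,f,depth=0); s=p0-p25
P=lambda b:tabpose(.25,psi,f,back=b)[0]+s
def st(t):
    o=env.observe();print(t,round(o["clock"],2),np.round(o["position"],4),np.round(o["ft_force"],2),round(o["grip_width"]*88,1))
env.move_straight(P(.06)+.10*ez,v=.15);st("fwd")
env.move_straight(P(.06),v=.12);st("down")
env.move_straight(P(0),v=.08);st("in")
p,_=tabpose(.25,psi,f)
env.move_straight(p,v=.05);st("lift")
env.grip(0.0,20);st("grip")
cv2.imwrite("pics/s2.png",np.vstack([env.read_camera("side")[100:400,100:580],env.read_camera("top")[100:400,100:580]]))
E
```

```text
fwd 5.51 [ 0.5305 -0.0823  0.212 ] [-0.63  0.09  0.81] 35.6
down 6.49 [ 0.5305 -0.0818  0.1123] [0.22 1.19 0.28] 36.2
in 7.39 [ 0.5351 -0.0239  0.097 ] [ 0.16 -0.2  -0.28] 36.2
lift 8.82 [ 0.5367 -0.0145  0.1603] [ 1.07 -1.5  -1.61] 36.3
grip 9.35 [ 0.5366 -0.0148  0.1602] [-0.51 -5.9  -2.95] 7.9
```

View pics/s2.png

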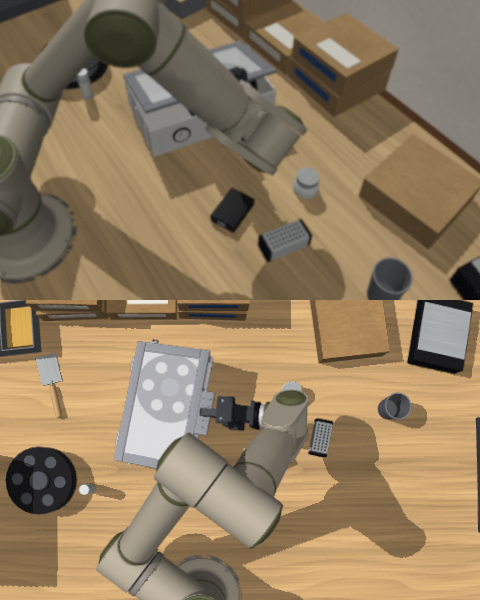

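```bash
python3 - <<'E'
from h import *
psi,f=-.1,-1
for th in np.linspace(.25,1.43,11)[1:]:
    p,q=tabpose(th,psi,f); env.move_straight(p,v=.08,rotation=q)
    o=env.observe();F=o["ft_force"];print(round(th,2),round(o["clock"],2),np.round(F,1),round(o["grip_width"]*88,1))
    if np.linalg.norm(F)>40: break
cv2.imwrite("pics/s3.png",np.vstack([env.read_camera("side")[50:350,100:580],env.read_camera("top")[50:350,100:580]]))
E
```

```text
0.37 9.96 [ 0.2 -3.7  1.6] 7.4
0.49 10.47 [ 2.4 -3.   1.5] 7.8
0.6 10.97 [ 5.1 -1.7 -0.3] 7.5
0.72 11.48 [ 5.6  0.  -1.5] 8.2
0.84 11.99 [ 6.1 -0.2  0.3] 8.0
0.96 12.5 [ 6.3  0.5 -1.5] 7.7
1.08 13.01 [ 8.2 -0.7 -1.1] 7.5
1.19 13.52 [ 8.   0.8 -2. ] 7.6
1.31 14.03 [ 8.6 -0.  -2.2] 7.8
1.43 14.53 [ 8.3 -0.5 -3. ] 7.8
```

View pics/s3.png

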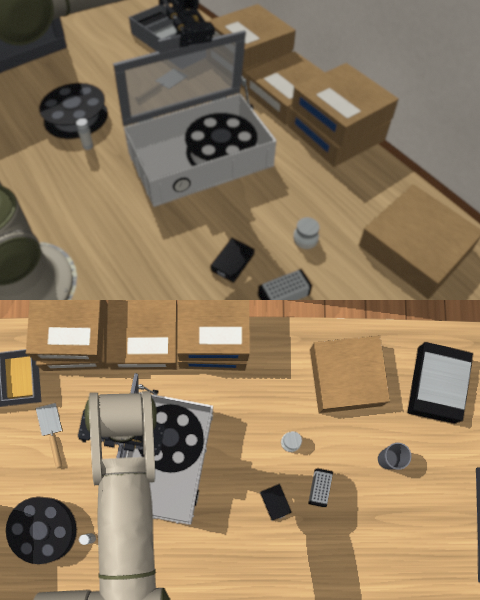

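```bash
cat >> h.py <<'E'
def st(t):
    o=env.observe();print(t,round(o["clock"],2),np.round(o["position"],4),np.round(o["ft_force"],2),round(o["grip_width"]*88,1));return o
def up(z): return z*ez
E
python3 - <<'E'
from h import *
m=env.camera_model("top"); px=lambda u,v:(355+u/5.5-.4,175+v/5.5-.4)
K=[onz(m,px(*c),.042) for c in ((338,250),(423,262),(396,438),(310,422))]
c=np.mean(K,0);l=(K[0]+K[1]-K[2]-K[3])/2;l[2]=0;print("can",c,"len",np.linalg.norm(l),"wid",np.linalg.norm(K[0]-K[1]),np.degrees(np.arctan2(l[1],l[0])))
l/=np.linalg.norm(l);sh=np.array([-l[1],l[0],0])
best=None
for s1 in (1,-1):
    q=env.ik([c[0],c[1],.0435],quat([0,0,-1],s1*sh))
    for s2 in (1,-1):
        q2=env.ik([BAY[0],BAY[1],.0485],quat([0,0,-1],s2*ey)); print(s1,s2,np.round(q,2),np.round(q2,2))
np.save("can.npy",np.array([c,sh]))
env.grip(30/88); st("rel")
p,qq=tabpose(1.43,-.1,-1,back=.07); env.move_straight(p,v=.12); st("away")
cv2.imwrite("pics/s4.png",env.read_camera("side")[50:350,150:470])
E
```

```text
can [ 0.47653866 -0.35597785  0.042     ] len 0.09597802358068358 wid 0.04708255037582179 -9.65097324235258Traceback (most recent call last):
  File "<stdin>", line 10, in <module>
    return _wrapfunc(a, 'round', decimals=decimals, out=out)
    return _wrapit(obj, method, *args, **kwds)
    result = getattr(arr, method)(*args, **kwds)
TypeError: unsupported operand type(s) for *: 'NoneType' and 'float'
```

```bash
python3 - <<'E'
from h import *
c=np.array([.4765,-.3560,.042]);a1=np.radians(-9.65);sh=np.array([-np.sin(a1),np.cos(a1),0])
r=lambda q:None if q is None else np.round(q,2)
for s in (1,-1):
    print(s,"can",r(env.ik([c[0],c[1],.0435],quat([0,0,-1],s*sh))),r(env.ik([c[0],c[1],.2],quat([0,0,-1],s*sh))),"bay",r(env.ik([BAY[0],BAY[1],.0485],quat([0,0,-1],s*ey))))
np.save("can.npy",np.array([c,sh]))
env.grip(30/88); st("rel")
p,qq=tabpose(1.43,-.1,-1,back=.07); env.move_straight(p,v=.12); st("away")
cv2.imwrite("pics/s4.png",env.read_camera("side")[50:350,150:470])
E
```

```text
1 can [-0.84  0.69  1.49 -0.    0.96 -2.24] [-0.84  0.51  1.35 -0.    1.28 -2.24] bay None
-1 can [-0.84  0.69  1.49 -0.    0.96  0.9 ] [-0.84  0.51  1.35 -0.    1.28  0.9 ] bay [ 0.03  0.48  1.88 -0.    0.79  0.21]
rel 15.14 [0.574  0.1878 0.3372] [-0.89  0.44  0.36] 30.1
away 15.88 [0.5791 0.177  0.4054] [-0.4   0.67  0.08] 30.1
```

View pics/s4.png

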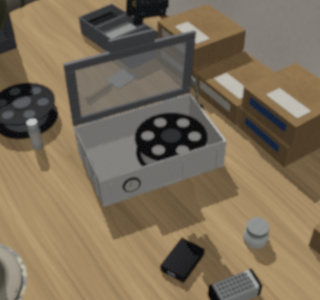

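```bash
python3 - <<'E'
from h import *
c,sh=np.load("can.npy");q=quat([0,0,-1],-sh)
env.move_pose([c[0],c[1],.22],q)
env.grip(72/88);st("above")
env.move_straight([c[0],c[1],.0435],v=.12);st("at")
env.grip(0,40);st("grip")
env.move_straight([c[0],c[1],.13],v=.08);env.dwell(.2);st("lift")
s=env.read_camera("side")[150:400,300:480];w=env.read_camera("wrist")
cv2.imwrite("pics/s5.png",np.hstack([cv2.resize(s,None,fx=1.5,fy=1.5),cv2.resize(w,(500,375))])[:,:770])
E
```

```text
above 18.74 [ 0.4765 -0.356   0.22  ] [-0.54 -0.01 -0.67] 72.4
at 20.36 [ 0.4767 -0.3562  0.0441] [ 0.4   0.36 -1.12] 71.8
grip 20.82 [ 0.4766 -0.3563  0.0439] [-1.5  -1.95  1.78] 49.8
lift 22.26 [ 0.4764 -0.3559  0.1297] [ 0.21 -0.34 -2.15] 49.4
```

View pics/s5.png

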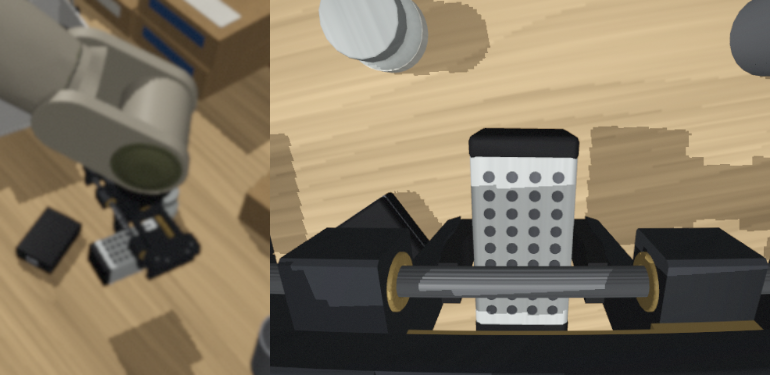

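```bash
python3 - <<'E'
from h import *
c,sh=np.load("can.npy")
T=BAY-.035*ex-.0025*ey; q=quat([0,0,-1],-ey)
env.move_straight([c[0],c[1],.26],v=.2)
env.move_pose([T[0],T[1],.26],q);st("over")
env.move_straight([T[0],T[1],.14],v=.12);o=st("mid")
s=env.read_camera("side")[80:330,180:430];w=env.read_camera("wrist")
cv2.imwrite("pics/s6.png",np.hstack([cv2.resize(s,(375,375)),cv2.resize(w,(425,375))]))
E
```

```text
over 24.81 [0.4497 0.0926 0.2599] [ 0.77 -0.08 -2.39] 49.4
mid 25.96 [0.4497 0.0932 0.1406] [-1.01 -0.18 -2.52] 49.5
```

View pics/s6.png

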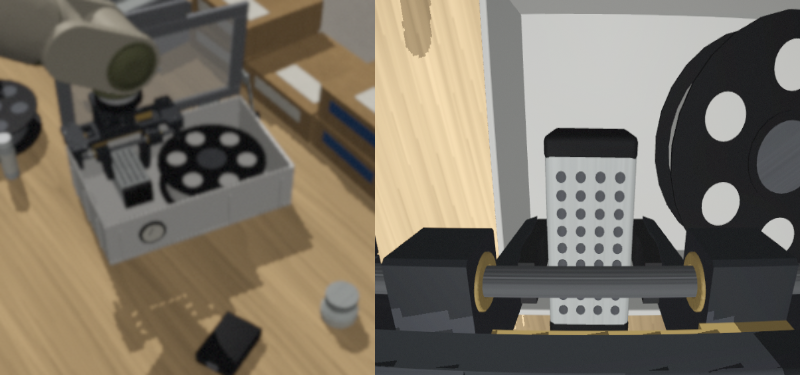

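```bash
python3 - <<'E'
from h import *
p=env.observe()["position"].copy()
env.move_straight([p[0],p[1],.055],v=.08);o=st("near")
f0=o["ft_force"][2]
for z in np.arange(.0535,.0472,-.001):
    env.move_straight([p[0],p[1],z],v=.02);env.dwell(.05);F=env.observe()["ft_force"]
    print(round(z,4),np.round(F,2))
    if F[2]-f0>2.5: break
w0=49.5
env.grip(54/88);st("crack")
env.grip(62/88);st("open")
env.move_straight([p[0],p[1],.10],v=.06);st("clear")
env.move_straight([p[0],p[1],.27],v=.15);st("up")
# numeric check: canister white/black footprint in wrist view
cv2.imwrite("pics/w7.png",env.read_camera("wrist"));m=env.camera_model("wrist");np.savez("w7.npz",K=m["K"],d=m["dist_coeffs"],p=m["pose"])
cv2.imwrite("pics/t7.png",env.read_camera("side"))
E
```

```text
near 27.27 [0.4499 0.0933 0.0554] [-0.04 -0.97 -2.82] 49.4
0.0535 [ 0.43 -0.88 -1.48]
0.0525 [-0.61 -0.53 -2.47]
0.0515 [-0.07  0.44 -2.31]
0.0505 [-0.18 -0.26 -2.39]
0.0495 [ 0.66  0.75 -1.82]
0.0485 [-2.57 -0.58  4.43]
crack 29.36 [0.4497 0.0932 0.0484] [-0.04  0.03  0.31] 53.7
open 29.69 [0.4496 0.0932 0.0485] [-0.32 -0.62  0.3 ] 61.9
clear 30.7 [0.4494 0.0932 0.0997] [ 0.58 -1.23  0.88] 62.0
up 31.98 [0.4493 0.0933 0.2692] [-0.51  0.42  0.1 ] 62.1
```

```bash
python3 - <<'E'
from h import *
psi,f=-.1,-1
p=env.observe()["position"].copy()
env.move_straight([p[0],p[1],.46],v=.25)
env.grip(34/88)
P,q=tabpose(1.43,psi,f,back=.09); env.move_pose(P,q);st("pre")
P,q=tabpose(1.43,psi,f); env.move_straight(P,v=.1);st("in")
env.grip(0,20);o=st("grip")
assert 6<o["grip_width"]*88<10
for th in np.linspace(1.43,.25,11)[1:]:
    P,q=tabpose(th,psi,f); env.move_straight(P,v=.08,rotation=q)
    o=env.observe();F=o["ft_force"];print(round(th,2),round(o["clock"],2),np.round(F,1),round(o["grip_width"]*88,1))
    if np.linalg.norm(F)>40: break
E
```

```text
pre 35.08 [0.5805 0.1738 0.4262] [-0.65 -0.13  0.04] 33.7
in 36.12 [0.5743 0.1878 0.338 ] [ 0.03 -0.06 -0.12] 34.1
grip 36.63 [0.5741 0.1877 0.3374] [-0.11 -1.64  0.11] 7.7
1.31 37.14 [-3.7 -3.4  3. ] 7.9
1.19 37.65 [-5.9 -5.   7.3] 7.8
1.08 38.16 [-8.3 -7.8  9.8] 7.5
0.96 38.67 [-11.  -10.2  11.1] 7.7
0.84 39.17 [-13.9 -14.   12.9] 7.7
0.72 39.68 [-15.3 -17.1  12.5] 8.1
0.6 40.19 [-14.9 -18.7  10.5] 7.7
0.49 40.7 [-14.5 -21.3   8.6] 7.9
0.37 41.21 [-13.9 -21.6   5.3] 8.0
0.25 41.72 [-12.9 -21.2   3.5] 7.7
```

```bash
python3 - <<'E'
from h import *
psi,f=-.1,-1
env.grip(20/88);o=st("loose")
_,q=tabpose(.25,psi,f)
for th in (.2,.15,.1,.06,.03,.015,0):
    P,_=tabpose(th,psi,f); P0,_=tabpose(th,0,f,depth=.012)
    env.move_straight(P0,v=.05 if th>.05 else .025);o=st(round(th,3))
    if o["ft_force"][2]>9: break
else:
  for k in range(1,11):
    env.move_straight(P0-.001*k*ez,v=.02);env.dwell(.05);o=st(k)
    if o["ft_force"][2]>8: break
E
```

```text
loose 42.1 [ 0.5368 -0.0141  0.1601] [-0.6   0.49 -0.54] 19.7
0.2 42.49 [ 0.536  -0.0176  0.148 ] [-0.45 -0.43  0.12] 19.9
0.15 42.88 [ 0.5356 -0.0199  0.1361] [-0.01 -0.24  0.22] 19.8
0.1 43.27 [ 0.5353 -0.0216  0.124 ] [ 0.34 -0.11 -0.25] 20.1
0.06 43.62 [ 0.5351 -0.0225  0.1143] [ 0.98 -0.77 -0.4 ] 20.0
0.03 44.06 [ 0.5351 -0.023   0.1072] [0.06 0.24 0.75] 20.0
0.015 44.36 [ 0.535  -0.0231  0.1035] [ 0.86 -0.06 -0.43] 20.1
0 44.66 [ 0.535  -0.0232  0.0998] [-0.39  0.62 -0.1 ] 20.1
1 44.96 [ 0.535  -0.0233  0.099 ] [0.14 0.13 0.7 ] 20.0
2 45.26 [ 0.535  -0.0233  0.098 ] [ 0.71  0.11 -0.48] 19.8
3 45.56 [ 0.5351 -0.0233  0.0975] [-0.76 -1.26  5.65] 20.2
4 45.86 [ 0.5351 -0.0233  0.0972] [-2.1  -0.7  10.76] 20.3
```

```bash
python3 - <<'E'
from h import *
o=env.observe();p=o["position"].copy();w,x,y,z=o["eef_rot"];zt=R.from_quat([x,y,z,w]).as_matrix()[:,2]
env.move_straight(p+.002*ez,v=.02);st("r")
p=p+.002*ez-.08*zt;env.move_straight(p,v=.1);st("back")
env.move_straight(p+.16*ez,v=.2)
env.move_pose([.30,-.42,.36],quat([0,0,-1],-ey));st("away")
s=env.read_camera("side");t=env.read_camera("top")
cv2.imwrite("pics/fs.png",s);cv2.imwrite("pics/ft.png",t)
a=cv2.resize(s[130:270,215:385],(400,330),interpolation=cv2.INTER_CUBIC);b=cv2.resize(t[135:300,205:440],(400,281),interpolation=cv2.INTER_CUBIC)
a0=cv2.resize(cv2.imread("pics/side0.png")[130:270,215:385],(400,330),interpolation=cv2.INTER_CUBIC)
b2=cv2.resize(t[60:360,60:520],(400,261))
cv2.imwrite("pics/fin.png",np.vstack([np.hstack([a,a0]),np.hstack([b[:261],b2])]))
E
```

```text
r 46.17 [ 0.5351 -0.0233  0.099 ] [-0.24 -0.13 -0.45] 19.9
back 47.12 [ 0.5289 -0.1002  0.1186] [ 1.2   0.14 -0.08] 20.0
away 49.72 [ 0.3003 -0.4197  0.3593] [ 0.46  0.12 -0.66] 19.9
```

View pics/fin.png

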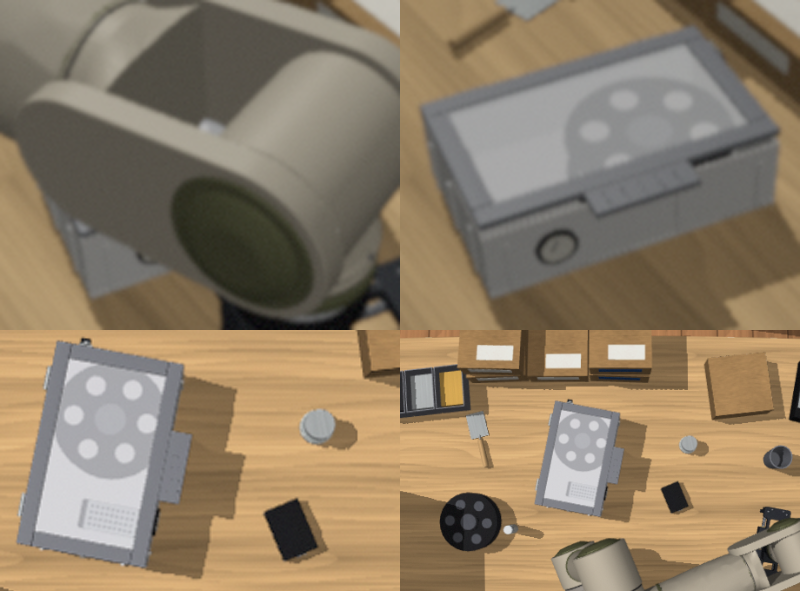

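```bash
python3 - <<'E'
from h import *
env.move_pose([-.05,-.45,.36],quat([0,0,-1],-ey));st("away")
s=env.read_camera("side");cv2.imwrite("pics/fs2.png",s);s0=cv2.imread("pics/side0.png")
g=lambda i:cv2.resize(cv2.cvtColor(i,cv2.COLOR_BGR2GRAY),None,fx=4,fy=4,interpolation=cv2.INTER_CUBIC)
G,G0=g(s),g(s0)
for n,(x0,y0,x1,y1) in dict(tab=(292,196,346,226),hingecorner=(218,165,240,190),gauge=(270,225,295,245)).items():
    r=cv2.matchTemplate(G[(y0-6)*4:(y1+6)*4,(x0-6)*4:(x1+6)*4],G0[y0*4:y1*4,x0*4:x1*4],cv2.TM_CCOEFF_NORMED)
    _,v,_,l=cv2.minMaxLoc(r);print(n,round(v,3),"shift px",l[0]/4-6,l[1]/4-6)
m=env.camera_model("side")
t=[proj(m,tabpose(th,0,1,depth=0)[0])[0] for th in (0,.02,.04)];print(np.round(t,2))
E
```

```text
away 51.14 [-0.0493 -0.4501  0.3601] [-0.17 -0.48 -0.68] 19.6
tab 0.93 shift px 0.25 3.25
hingecorner 0.967 shift px 0.25 0.5
gauge 0.996 shift px 0.0 0.0
[[320.49 216.59]
 [320.45 215.11]
 [320.39 213.59]]
```

```bash
python3 -c "
from rig import env
env.finish_job();print(env.observe()['clock'])"
```

```text
the job is handed in; nothing more can be done
the job is handed in; nothing more can be done
```

The job is done and handed in at about 51 s of the 72 s allowed. I don't know the verdict, since the interface reports none.

- **Lid opened:** I lifted the lid by its front tab, gripping it along its arc to 1.43 rad. After I let go, it stood open by itself in the side picture.
- **Canister placed:** I lowered it in 1 mm steps and felt the floor at the expected height, with a contact force of about 7 N. I released it there. In the final top picture, seen through the lid, it lies in the free bay, about 35 mm towards the front of its centre. I put it there so the wrist camera would clear the open lid.
- **Lid shut:** I gripped the tab again and brought the lid down to 0.25 rad, then pushed it shut slowly. It met a stiff stop at the shut height, and I stopped pressing at about 11 N.
- **Everything else:** in the final top picture the spool is still in its place in the box. The other objects in view look unmoved, judged by eye. The arm was clear of everything.

Two readings did not agree fully:
- **Starting lid angle:** the tab sits 3.25 px lower in the side view than at the start, so the lid began about 0.04 rad ajar. My first measurement had suggested about 0.02 rad. The difference is a few millimetres, a little more than the 2 mm camera calibration.
- **Pushing force:** the force readings taken between steps showed nothing clear of the 1 to 3 N expected while closing the last part. That leaves the stiff stop and the tab's shift as the evidence that the lid is shut.

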